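Set up a shaft on V-blocks for a straightness check

TASK

Set up the shaft for checking on the dark stone plate: stand the blue V-block squarely on the blue mark and the red V-block squarely on the red mark, so that their grooves line up with each other, put the green screw jack midway between the two blocks, and stand the dial gauge behind them on the yellow mark. Lay the shaft on top, down in both grooves, its length centred over the jack and its brass end on the red block's side. Blocks, jack and gauge stand upright.

Things in the scene. Friction and masses are not known exactly. Their poses are not given: they have to be found in the camera images.
- plate: Dark granite plate, fixed, 190 (x) x 240 (y) x 12 mm thick; origin: centre of its underside. Its x axis points to its rear (roughly away from the robot), y along its length. On its top the blue and red marks lie at x -35, y +68 and -68 mm (which is which changes), the yellow mark at x +60, y 0. The jack's place, midway between blue and red (x -35, y 0), is not painted.
- blue_mark: Blue painted rectangle, flat on the plate's top, 66 (x) x 50 (y) mm, origin at its centre, axes as the plate's.
- red_mark: Red painted rectangle, flat on the plate's top, 66 (x) x 50 (y) mm, origin at its centre, axes as the plate's.
- yellow_mark: Yellow painted disc, flat on the plate's top, 62 mm in diameter, origin at its centre.
- blue_block_mid (a point): Centre (31 mm above its underside) of the loose blue V-block, 50 (own x) x 36 (own y) x 62 mm high, 0.5 kg, z up. A 90 degree vee groove, 36 mm wide, 18 mm deep, with bare steel flanks, runs along its own y through the top. Best gripped across the 50 mm (own x). Square: its own y parallel to the plate's y, either way round.
- red_block_mid (a point): Centre (half-way up, 31 mm above its underside) of the loose red V-block; otherwise the same as the blue one.
- jack_mid (a point): Centre (half-way up, 14 mm above its underside) of the loose small screw jack: a green round body 34 mm in diameter and 20 mm high, with a steel screw head 20 mm in diameter on top, 28 mm high in all. It stays lower than the shaft and does not touch it.
- gauge_mid (a point): Centre (half-way up, 36 mm above its underside) of the loose dial gauge: a black round foot 50 mm in diameter and 12 mm high, a black column 30 mm in diameter above it, ending in a steel rim of the same diameter with a white dial facing up, 72 mm high in all. It is round, so any yaw will do.
- shaft_mid (a point): Mid-length, on the axis, of the loose shaft: 250 mm long, 0.4 kg, own x axis along it to the brass end. Steel, 20 mm in diameter; the last 35 mm at +x are brass, 16 mm in diameter. Starts lying on the bench, brass end roughly away from the robot; can roll. Resting in both grooves its axis is 58 mm above the plate's top.

How it is judged:
By the outcome, as a careful person would: the job done as asked, in the order asked, and still so for the second after the job is handed in, with the robot touching nothing.
It also fails if it takes over 125 s, if anything falls off the work surface, if the arm or the gripper's body presses on something with over 40 N, if the wrist force passes 120 N, or if a joint passes its speed limit or range.

ROBOT

A 6-joint arm with a two-finger parallel gripper is mounted at the origin on the work surface. World frame = base frame: x ahead of the robot, y to its left, z up, the work surface at z = 0. Lengths are in m, angles in rad, forces in N, time in s.
With the tool pointing down it reaches from about 0.25 to 0.775 m from the base axis. Payload 8.9 kg.
Tool frame: the origin (TCP) lies on the mounting face of the last link; the fingertips stand env.tip_extent ahead of it and the grasp point (between the pads) lies 155 mm ahead of it (env.tip_extent is the distance from the TCP to the fingertips, in m); z points along the fingers, y is the direction in which the jaws open and shut (so a half turn about z gives the same grasp; the last joint's range is limited). The gripper opens to 85 mm and grips with 20 to 120 N. Pads are 22 mm wide; open, the fingers measure 114 mm over their backs; the gripper's body (76 mm by 85 mm) begins 54 mm behind the grasp point. The pads swing forward as they close: fully open they stand 13 mm farther back than shut.
Start: joints at [-1.383, 0.291, -0.153, 1.127, 0, 1.431], TCP at [0.169, -0.497, 0.405] pointing down, gripper open.
Joint ranges: [-2.52, 2.52], [-0.91, 1.74], [-1.3, 1.37], [-1.96, 2.02], [-1.52, 1.47], [-3.14, 3.14]. Speed limits (rad/s): [2.22, 2.22, 2.79, 3.14, 3.14, 3.14].

INTERFACE

Orientations are given as [roll, pitch, yaw] about the fixed x, y, z axes, in that order (R = Rz(yaw) Ry(pitch) Rx(roll)).
In Python, from plant import env gives the robot as it stands. The module is installed in compiled form; this text tells all that it offers.
- The arm moves only by the shell command python3 -m handwheel 'ROWS'. ROWS is JSON, one flat list of numbers, 7 for each row, row after row: the shift along the tool's x, y, z in mm, then the turn, a rotation vector about the tool's x, y, z in rad, then the closure, from 0 (fully open) to 1 (shut). In form: [dx, dy, dz, ax, ay, az, grip, dx, dy, dz, ax, ay, az, grip, ...]. A call has exactly 5 rows; each row is the pose to reach, as a shift and turn from the pose commanded when the call began, along the tool's axes at that moment; what a row does not reach only later rows make up. A row lasts 1/10 s, in which the tool goes at most 50 mm and 8.59 degrees, less where a joint would pass 70% of its speed; a pose out of reach is approached as far as the arm can. A call with a gripper value outside its range is refused whole. The fingers move at their own pace and stop on an object; the grip force is fixed at half the most. Time passes only in rows, so rows that repeat a pose let the fingers close, or fill a call up. It gives the time, the measured TCP pose, the force and the opening at its end, in the units of the state.
- env.get_obs(): the state, without advancing time (a new reading comes with each control period).
- env.snapshot(name): name is "side" or "top"; returns the picture (480x640x3 uint8, red, green, blue); there is no depth.
- env.camera_model(name): a dict with "fov_y" (degrees; the focal length in pixels is half the picture's height over the tangent of half this angle, whatever the lens; pixels are square), "cx", "cy" (the principal point, pixels), "D" ([k1, k2, p1, p2, k3] as OpenCV has them; the pictures are not rectified), "T" (4x4, takes a point from camera to world coordinates). Camera axes: x right, y down, z forward; pixel columns grow to the right and rows downward; lengths in m; the calibration is good to about 2 mm. A picture is of the moment at which its call begins. camera_model takes no time and is no camera call.
- env.close_job(): hands the job in, once; it reports no verdict.
Trained networks look in the newest picture that a camera, given by its name, has taken for a name from the list of things; names that differ only in an ending like _2 or _b are one class to them, and where a whole thing is asked for, a point or a joint stands for the part that bears it (a point fixed in the world has none). Each returns a list of dicts, best first, with "p" (0 to 1); they miss things now and then, are a little off and sometimes report something else, mostly with a low value. They report only what shows in the picture. A call takes as long as a camera call.
- env.spot_in(camera, target): "xy" ([column, row] in pixels, amid what is visible of it).
- env.mark_of(camera, target): "xy" ([column, row] in pixels: a listed point, or the origin of a listed thing).
The state is a dict: "time_s": time; "joints": joint angles; "dq": joint speeds; "tau": joint torques, N m; "eef_pos": TCP position; "eef_rot": TCP orientation; "force": force on the tool from outside, world axes, zero at the start; "wrist_torque": the same for the moment, N m; "gripper_width": finger opening in m.
Only numpy, scipy, OpenCV 4.12 (cv2) and the standard library are available. Lean on these libraries where they do the work, as an engineer would, in place of code of your own. Each camera call takes 0.05 s, during which the arm holds its last target. There are 200 camera calls.

## Working session

There is one attempt and no reset: what is moved stays moved. The work goes in short steps, Python scripts to look and compute and a shell command to move; the robot and the scene stay as the last step left them, time stands still between calls to the robot, and variables do not carry over. Pictures are saved under pics/ and viewed, about 12 in all and at most 16, crops included, and the job is handed in when it is done.

```bash
mkdir -p pics; cat > h.py <<'E'
import numpy as np, cv2
from plant import env
def cam(n):
    m=env.camera_model(n); f=240/np.tan(np.radians(m["fov_y"])/2)
    return np.array([[f,0,m["cx"]],[0,f,m["cy"]],[0,0,1]]),np.array(m["D"],float),np.array(m["T"])
def ray(n,px):
    K,D,T=cam(n); u=cv2.undistortPoints(np.array([[px]],float),K,D)[0,0]
    return T[:3,3],T[:3,:3]@np.array([u[0],u[1],1])
def atz(n,px,z):
    o,d=ray(n,px); return o+d*(z-o[2])/d[2]
def proj(n,P):
    K,D,T=cam(n); Ti=np.linalg.inv(T); P=np.atleast_2d(np.array(P,float))
    return cv2.projectPoints(P,cv2.Rodrigues(Ti[:3,:3])[0],Ti[:3,3],K,D)[0][:,0]
def tri(pts):
    A=np.zeros((3,3));b=np.zeros(3);L=[]
    for n,px in pts:
        o,d=ray(n,px);d=d/np.linalg.norm(d);M=np.eye(3)-np.outer(d,d);A+=M;b+=M@o;L.append((M,o))
    x=np.linalg.solve(A,b); return x,max(np.linalg.norm(M@(x-o)) for M,o in L)
def snap(n,fn=None):
    im=env.snapshot(n)
    if fn: cv2.imwrite("pics/"+fn,cv2.cvtColor(im,cv2.COLOR_RGB2BGR))
    return im
E
python3 - <<'E'
from h import *
np.set_printoptions(precision=4,suppress=True)
for n in("top","side"):
    snap(n,n+"0.png"); m=env.camera_model(n);print(n,m["fov_y"],m["cx"],m["cy"],m["D"]);print(np.array(m["T"]))
names=["plate","blue_mark","red_mark","yellow_mark","blue_block_mid","red_block_mid","jack_mid","gauge_mid","shaft_mid"]
Z=[.0,.012,.012,.012,.031,.031,.014,.036,.01]
for t,z in zip(names,Z):
    r={}
    for n in("top","side"):
        for d in env.mark_of(n,t)[:2]:
            print(t,n,np.round(d["xy"],1),round(d["p"],2),atz(n,d["xy"],z))
            r.setdefault(n,d["xy"])
    if len(r)==2: print("   tri",*tri(list(r.items())))
o=env.get_obs();print(o["time_s"],o["eef_pos"],o["eef_rot"],o["gripper_width"],env.tip_extent)
E
```

```text
top 57.89740452169695 322.9655777330939 243.21462262641583 [-0.0162  0.      0.      0.      0.    ]
[[ 0.0239 -0.9957  0.0897  0.4391]
 [-0.9997 -0.0242 -0.0026  0.0036]
 [ 0.0048 -0.0896 -0.996   1.1876]
 [ 0.      0.      0.      1.    ]]
side 50.38268023537377 319.6607979748442 232.3296793431332 [-0.058  0.     0.     0.     0.   ]
[[-0.9966 -0.0496  0.0655  0.452 ]
 [-0.0812  0.7139 -0.6955  0.7723]
 [-0.0123 -0.6985 -0.7155  0.8828]
 [ 0.      0.      0.      1.    ]]
plate side [305.9 242.6] 0.71 [ 0.5626 -0.0497  0.    ]
blue_mark top [365.6 251.2] 0.71 [ 0.526  -0.1159  0.012 ]
blue_mark side [318.2 219. ] 0.9 [ 0.5389 -0.1195  0.012 ]
   tri [ 0.5321 -0.1154  0.0157] 0.0064032981499994816
red_mark top [312.3 248.2] 0.6 [0.5306 0.0291 0.012 ]
red_mark side [316.1 264.1] 0.61 [0.5315 0.0259 0.012 ]
   tri [0.5308 0.029  0.0157] 0.00041985656405021243
yellow_mark top [341.8 214.7] 0.81 [ 0.6245 -0.0492  0.012 ]
yellow_mark top [166.3 254. ] 0.51 [0.5052 0.425  0.012 ]
yellow_mark side [279.6 235.9] 0.57 [ 0.6255 -0.0559  0.012 ]
   tri [ 0.6237 -0.0489  0.0193] 0.0003455159340
[... 365 characters left out ...]
 ]
   tri [0.512  0.417  0.0375] 0.0020986071996309157
jack_mid top [221.7 218.8] 0.65 [0.6049 0.2783 0.014 ]
jack_mid side [270.  366.8] 0.7 [0.5967 0.2906 0.014 ]
   tri [ 0.6032  0.2817 -0.0016] 0.0038694440766267164
gauge_mid top [498.7 267.1] 0.76 [ 0.4903 -0.469   0.036 ]
gauge_mid side [342.9 124.3] 0.82 [ 0.4974 -0.4967  0.036 ]
   tri [ 0.4926 -0.4587  0.0612] 0.0034441214610243
shaft_mid top [437.8 263.6] 0.68 [ 0.4971 -0.3132  0.01  ]
shaft_mid top [164.5 255.7] 0.26 [0.5006 0.4304 0.01  ]
shaft_mid side [339.1 169.4] 0.78 [ 0.4985 -0.3182  0.01  ]
   tri [ 0.4975 -0.3118  0.0151] 0.0007151948569098901
1.0 [ 0.1685 -0.4972  0.4047] [3.1415 0.     0.3268] 0.08537573904374214 0.1734
```

View pics/top0.png

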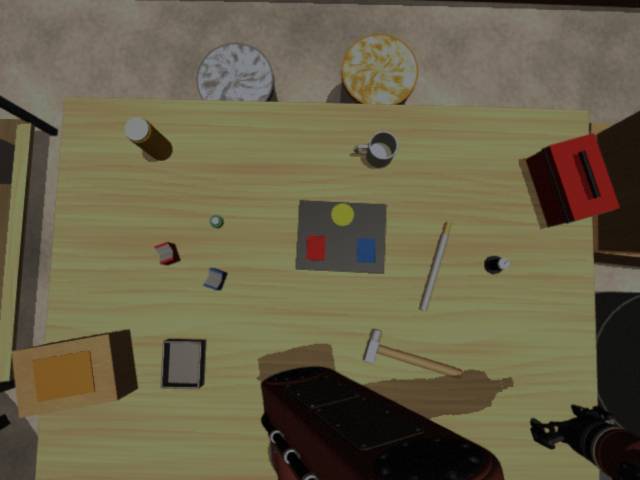

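View pics/side0.png

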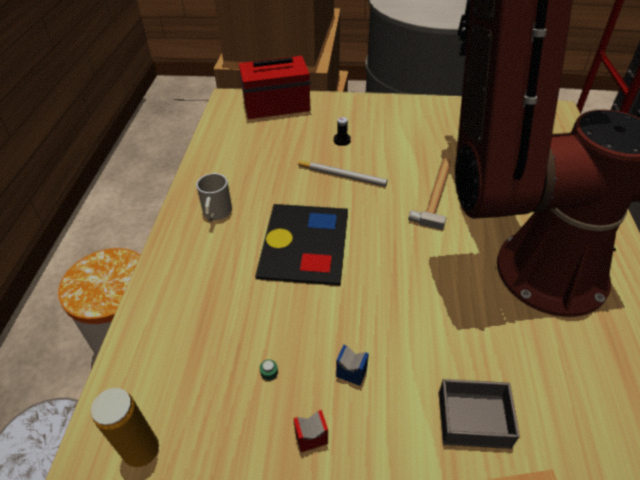

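```bash
python3 - <<'E'
from h import *
a=cv2.imread("pics/top0.png");b=cv2.imread("pics/side0.png")
def c(im,x,y,w,h): return cv2.resize(im[y:y+h,x:x+w],(266,200) ,interpolation=cv2.INTER_CUBIC)
rows=[[c(a,150,237,40,30),c(a,196,264,40,30),c(a,200,206,40,30)],
[c(a,476,252,40,30),c(b,290,405,48,36),c(b,330,340,48,36)],
[c(b,250,352,40,30),c(b,318,108,48,36),c(a,286,191,120,90)]]
M=np.vstack([np.hstack(r) for r in rows]); M=np.clip(M.astype(float)*1.4,0,255).astype(np.uint8)
cv2.imwrite("pics/m0.png",M)
E
```

```text
(no output)
```

View pics/m0.png

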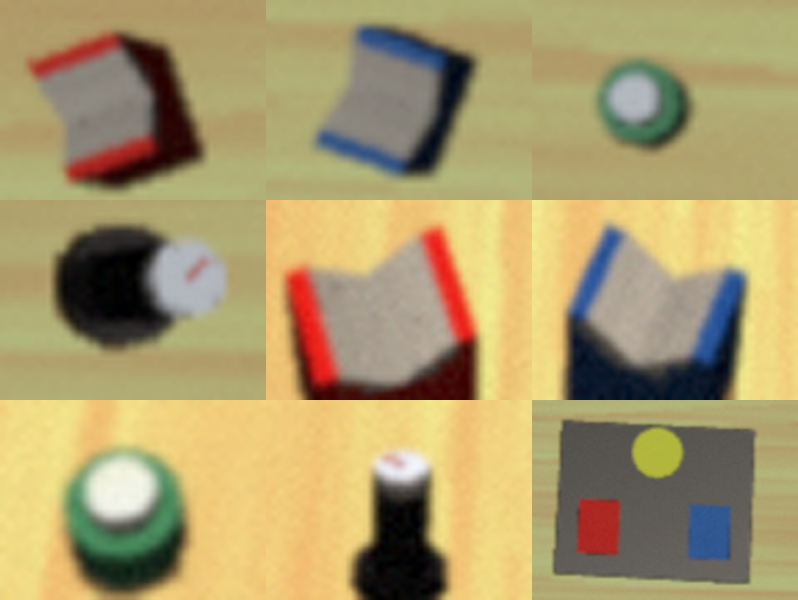

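```bash
cat > fit.py <<'E'
from h import *
from scipy.optimize import minimize
def circ(r,z,n=24): a=np.linspace(0,2*np.pi,n,endpoint=False); return np.c_[r*np.cos(a),r*np.sin(a),0*a+z]
def cyl(r,z0,z1): return np.vstack([circ(r,z0),circ(r,z1)])
def ext(p): p=np.array(p); return np.vstack([np.c_[p[:,0],0*p[:,0]+s,p[:,1]] for s in(-.018,.018)])
half=[(.025,0),(.025,.062),(.018,.062),(0,.044),(0,0)]
def box(x,y,z): return np.array([[i*x/2,j*y/2,k] for i in(-1,1) for j in(-1,1) for k in(0,z)])
def xc(r,x0,x1): c=circ(r,0); return np.vstack([np.c_[0*c[:,0]+x,c[:,0],c[:,1]] for x in(x0,x1)])
M={"block":[ext(half),ext([(-a,b) for a,b in half])],
"jack":[cyl(.017,0,.02),cyl(.010,.02,.028)],
"gauge":[cyl(.025,0,.012),cyl(.015,.012,.072)],
"plate":[box(.19,.24,.012)],
"shaft":[xc(.010,-.125,.09),xc(.008,.09,.125)]}
S=8
def obs(n,im,c,w):
    x0,y0=int(c[0]-w),int(c[1]-w); x0=max(x0,0);y0=max(y0,0)
    cr=im[y0:y0+2*w,x0:x0+2*w]; h,ww=cr.shape[:2]
    up=cv2.resize(cr,(ww*S,h*S),interpolation=cv2.INTER_CUBIC).astype(float)
    bl=cv2.GaussianBlur(im,(0,0),1)
    R,G,B=up[...,0],up[...,1],up[...,2]
    med=np.median(np.vstack([cr[:2].reshape(-1,3),cr[-2:].reshape(-1,3)]),axis=0)
    br=(R/med[0]+G/med[1])/2
    bench=((G-B)>0.5*(med[1]-med[2]))&(G>.5*med[1])&(R>.6*med[0])
    m=(~bench).astype(np.uint8); k,l,st,ce=cv2.connectedComponentsWithStats(m)
    i=1+np.argmax(st[1:,4]); m=(l==i).astype(np.uint8)
    return m,(x0,y0)
def rend(n,parts,x,y,yaw,z,shape,off):
    m=np.zeros(shape,np.uint8); c,s=np.cos(yaw),np.sin(yaw)
    for P in parts:
        W=np.c_[c*P[:,0]-s*P[:,1]+x,s*P[:,0]+c*P[:,1]+y,P[:,2]+z]
        q=(proj(n,W)-off+.5)*S-.5
        cv2.fillConvexPoly(m,cv2.convexHull(np.round(q*16).astype(np.int32)),1,shift=4)
    return m
def fit(kind,x,y,yaw,ims,z=0,w=24,yawfree=True,views=("top","side")):
    O={n:obs(n,ims[n],proj(n,[x,y,z+.02])[0],w) for n in views}
    def cost(p):
        return sum(np.count_nonzero(rend(n,M[kind],p[0]/1e3,p[1]/1e3,p[2]/50 if yawfree else 0,z,O[n][0].shape,O[n][1])!=O[n][0]) for n in views)/S/S
    best=None
    p0=np.array([x*1e3,y*1e3,yaw*50])
    r=minimize(cost,p0,method="Nelder-Mead",options=dict(initial_simplex=[p0,p0+[6,0,0],p0+[0,6,0],p0+[0,0,8]],xatol=.05,fatol=.01,maxiter=300))
    r=minimize(cost,r.x,method="Nelder-Mead",options=dict(initial_simplex=[r.x,r.x+[2,0,0],r.x+[0,2,0],r.x+[0,0,3]],xatol=.05,fatol=.01,maxiter=300))
    return r.x[0]/1e3,r.x[1]/1e3,r.x[2]/50,r.fun,sum(o[0].sum() for o in O.values())/S/S
E
python3 - <<'E'
from fit import *
ims={n:cv2.cvtColor(cv2.imread(f"pics/{n}0.png"),cv2.COLOR_BGR2RGB) for n in("top","side")}
I=[("red","block",.512,.416,.35,0,24),("blue","block",.443,.283,-.38,0,24),("jack","jack",.602,.28,0,0,18),("gauge","gauge",.495,-.459,0,0,26),("plate","plate",.564,-.046,-.04,0,75),("shaft","shaft",.4975,-.314,-.2,.01,55)]
for nm,k,x,y,a,z,w in I:
    for v in(("top","side"),("top",),("side",)):
        print(nm,v,np.round(fit(k,x,y,a,ims,z,w,k not in("jack","gauge"),v),4))
for nm in("red","blue","yellow"):
  for v in ims:
    im=ims[v].astype(int);R,G,B=im[...,0],im[...,1],im[...,2]
    m=dict(red=(R>1.8*G),blue=(B>1.4*R),yellow=(G>2*B)&(R>2*B))[nm]
    q=proj(v,[.564,-.046,.012])[0].astype(int);mm=np.zeros_like(m);mm[q[1]-50:q[1]+50,q[0]-45:q[0]+45]=1
    k,l,st,ce=cv2.connectedComponentsWithStats((m&mm).astype(np.uint8))
    i=1+np.argmax(st[1:,4]);print(nm,v,st[i,4],ce[i],atz(v,ce[i],.012))
E
```

```text
red ('top', 'side') [5.0720000e-01 4.1720000e-01 3.6360000e-01 1.4051560e+02 1.5248125e+03]
red ('top',) [5.057000e-01 4.151000e-01 3.650000e-01 2.512500e+01 4.065625e+02]
red ('side',) [5.07000e-01 4.18000e-01 3.46300e-01 8.98906e+01 1.11825e+03]
blue ('top', 'side') [ 4.4220000e-01  2.8520000e-01 -3.1060000e-01  1.1543750e+02
  1.4018438e+03]
blue ('top',) [ 4.417000e-01  2.843000e-01 -3.267000e-01  1.254690e+01  3.705312e+02]
blue ('side',) [ 4.4250000e-01  2.8560000e-01 -3.1090000e-01  8.6328100e+01
  1.0313125e+03]Traceback (most recent call last):
  File "<stdin>", line 6, in <module>
  File "fit.py", line 40, in fit
    r=minimize(cost,p0,method="Nelder-Mead",options=dict(initial_simplex=[p0,p0+[6,0,0],p0+[0,6,0],p0+[0,0,8]],xatol=.05,fatol=.01,maxiter=300))
    res = _minimize_neldermead(fun, x0, args, callback, bounds=bounds,
                               **options)
    fxcc = func(xcc)
    fx = function(np.copy(x), *(wrapper_args + args))
  File "fit.py", line 37, in cost
    return sum(np.count_nonzero(rend(n,M[kind],p[0]/1e3,p[1]/1e3,p[2]/50 if yawfree else 0,z,O[n][0].shape,O[n][1])!=O[n][0]) for n in views)/S/S
           ~~~^^^^^^^^^^^^^^^^^^^^^^^^^^^^^^^^^^^^^^^^^^^^^^^^^^^^^^^^^^^^^^^^^^^^^^^^^^^^^^^^^^^^^^^^^^^^^^^^^^^^^^^^^^^^^^^^^^^^^^^^^^^^^^^
  File "fit.py", line 37, in <genexpr>
    return sum(np.count_nonzero(rend(n,M[kind],p[0]/1e3,p[1]/1e3,p[2]/50 if yawfree else 0,z,O[n][0].shape,O[n][1])!=O[n][0]) for n in views)/S/S
                                ~~~~^^^^^^^^^^^^^^^^^^^^^^^^^^^^^^^^^^^^^^^^^^^^^^^^^^^^^^^^^^^^^^^^^^^^^^^^^^^^^^^
  File "fit.py", line 31, in rend
    q=(proj(n,W)-off+.5)*S-.5
       ~~~~^^^^^
  File "h.py", line 12, in proj
    K,D,T=cam(n); Ti=np.linalg.inv(T); P=np.atleast_2d(np.array(P,float))
          ~~~^^^
  File "h.py", line 4, in cam
    m=env.camera_model(n); f=240/np.tan(np.radians(m["fov_y"])/2)
ValueError: time passes only in moves, steps and waits
```

```bash
sed -i 's/^import numpy as np, cv2/import numpy as np, cv2, functools/; s/^def cam(n)/@functools.lru_cache\ndef cam(n)/' h.py
cat > run1.py <<'E'
from fit import *
import sys
np.set_printoptions(precision=4,suppress=True)
def marks(ims):
 out={}
 for nm in("red","blue","yellow"):
  for v in ims:
    im=ims[v].astype(int);R,G,B=im[...,0],im[...,1],im[...,2]
    m=dict(red=(R>1.8*G),blue=(B>1.4*R),yellow=(G>2*B)&(R>2*B))[nm]
    q=proj(v,[.564,-.046,.012])[0].astype(int);mm=np.zeros_like(m);mm[q[1]-50:q[1]+50,q[0]-45:q[0]+45]=1
    k,l,st,ce=cv2.connectedComponentsWithStats((m&mm).astype(np.uint8))
    i=1+np.argmax(st[1:,4]);print(nm,v,st[i,4],ce[i],atz(v,ce[i],.012))
E
python3 - <<'E'
from run1 import *
ims={n:cv2.cvtColor(cv2.imread(f"pics/{n}0.png"),cv2.COLOR_BGR2RGB) for n in("top","side")}
marks(ims)
I=[("red","block",.512,.416,.35,0,24),("blue","block",.443,.283,-.38,0,24),("jack","jack",.602,.28,0,0,18),("gauge","gauge",.495,-.459,0,0,26),("plate","plate",.564,-.046,-.04,0,75),("shaft","shaft",.4975,-.314,-.2,.01,55)]
for nm,k,x,y,a,z,w in I[2:]:
    for v in(("top","side"),("top",),("side",)):
        print(nm,v,np.array(fit(k,x,y,a,ims,z,w,k not in("jack","gauge"),v)))
E
```

```text
red top 457 [315.5646 247.5689] [0.5326 0.0203 0.012 ]
red side 583 [315.4751 262.4477] [0.5334 0.0211 0.012 ]
blue top 465 [365.3462 250.114 ] [ 0.5289 -0.1152  0.012 ]
blue side 463 [321.8553 220.4579] [ 0.5296 -0.115   0.012 ]
yellow top 398 [342.1558 214.3543] [ 0.6255 -0.0502  0.012 ]
yellow side 449 [278.8107 237.8352] [ 0.6266 -0.0494  0.012 ]
jack ('top', 'side') [  0.5989   0.295   -0.3354  39.     405.7031]
jack ('top',) [  0.598    0.2938  -0.1824  16.7031 129.5   ]
jack ('side',) [  0.5992   0.2961  -0.0585  10.4531 276.2031]
gauge ('top', 'side') [  0.499   -0.467    0.0666  26.5312 701.5469]
gauge ('top',) [  0.4988  -0.4674   0.0584  11.7031 355.0312]
gauge ('side',) [  0.499   -0.4661   0.0596  10.625  346.5156]
plate ('top', 'side') [    0.566     -0.0476    -0.0251  1077.6406 11408.8125]
plate ('top',) [   0.5658   -0.0482   -0.0286  560.9375 5571.5938]
plate ('side',) [   0.5663   -0.0474   -0.0259  514.5938 5837.2188]
shaft ('top', 'side') [   0.4913   -0.3061   -0.2852 1549.9844 1403.4062]
shaft ('top',) [  0.4916  -0.3062  -0.2848  94.9844 617.0938]
shaft ('side',) [  0.4971  -0.0346  -1.718  716.6562 786.3125]
```

```bash
cat > go.py <<'E'
import sys,numpy as np
from scipy.spatial.transform import Rotation as Ro
from plant import env
np.set_printoptions(precision=3,suppress=True)
o=env.get_obs();p=np.array(o["eef_pos"]);R=Ro.from_euler("xyz",o["eef_rot"])
print("t",round(o["time_s"],2),"pos",p,"rot",np.array(o["eef_rot"]),"F",np.array(o["force"]),"w",round(o["gripper_width"],4),"tip",env.tip_extent,"q",np.array(o["joints"]))
for a in sys.argv[1:]:
    x,y,z,yaw=map(float,a.split(","))
    T=Ro.from_euler("xyz",[np.pi,0,yaw])
    print(a,"-> mm",np.round(R.inv().apply(np.array([x,y,z])-p)*1e3,1),"turn",(R.inv()*T).as_rotvec())
    p,R=np.array([x,y,z]),T
E
python3 go.py .42,-.15,.40,1.256 .442,.285,.30,1.256 .442,.285,.19,1.256
python3 - <<'E'
from h import *
for v,a in(("top",[(447,222.5),(424,310)]),("side",[(300,163.5),(386,184)])):
    P=[atz(v,q,.01) for q in a];print(v,P,np.mean(P,0),np.linalg.norm(P[0]-P[1]))
E
```

```text
t 1.0 pos [ 0.169 -0.497  0.405] rot [3.142 0.    0.327] F [ 0.835  0.512 -0.415] w 0.0854 tip 0.1734 q [-1.383  0.291 -0.153  1.127  0.     1.431]
.42,-.15,.40,1.256 -> mm [ 349.6 -248.1    4.7] turn [ 0.     0.    -0.929]
.442,.285,.30,1.256 -> mm [ 420.4 -113.8  100. ] turn [0. 0. 0.]
.442,.285,.19,1.256 -> mm [  0.  -0. 110.] turn [0. 0. 0.]
top [array([ 0.61045936, -0.33847459,  0.01      ]), array([ 0.37114087, -0.27598288,  0.01      ])] [ 0.49080011 -0.30722873  0.01      ] 0.24734298715220995
side [array([ 0.60751113, -0.33696979,  0.01      ]), array([ 0.37203263, -0.26550057,  0.01      ])] [ 0.48977188 -0.30123518  0.01      ] 0.2460852948281803
```

```bash
python3 -m handwheel '[175,-124,2,0,0,-0.46,0, 175,-124,2,0,0,-0.46,0, 175,-124,2,0,0,-0.46,0, 175,-124,2,0,0,-0.46,0, 175,-124,2,0,0,-0.46,0]'; python3 go.py .42,-.12,.40,1.256 .442,.285,.30,1.256
```

```text
time_s: 1.5
eef_pos: [0.2959, -0.3202, 0.4029]
eef_rot: [-3.141, -0.001, 0.79]
force: [-0.2, -0.2, 0.0]
gripper_width: 0.085
t 1.5 pos [ 0.296 -0.32   0.403] rot [-3.141 -0.001  0.79 ] F [-0.194 -0.182  0.016] w 0.085 tip 0.1734 q [-0.993  0.123 -0.373  1.075  0.001  1.358]
.42,-.12,.40,1.256 -> mm [229.6 -52.7   3.1] turn [-0.    -0.001 -0.466]
.442,.285,.30,1.256 -> mm [ 391.9 -104.5  100. ] turn [0. 0. 0.]
```

```bash
python3 -m handwheel '[230,-53,3,0,0,-0.466,0, 230,-53,3,0,0,-0.466,0, 230,-53,3,0,0,-0.466,0, 230,-53,3,0,0,-0.466,0, 230,-53,3,0,0,-0.466,0]' >/dev/null
python3 -m handwheel '[196,-52,50,0,0,0,0, 196,-52,50,0,0,0,0, 196,-52,50,0,0,0,0, 196,-52,50,0,0,0,0, 196,-52,50,0,0,0,0]' >/dev/null
python3 -m handwheel '[196,-52,50,0,0,0,0, 196,-52,50,0,0,0,0, 196,-52,50,0,0,0,0, 196,-52,50,0,0,0,0, 196,-52,50,0,0,0,0]'; python3 go.py  .442,.285,.19,1.256
```

```text
time_s: 3.0
eef_pos: [0.4429, 0.2851, 0.2985]
eef_rot: [-3.141, -0.001, 1.256]
force: [1.1, 0.0, 0.7]
gripper_width: 0.0857
t 3.0 pos [0.443 0.285 0.299] rot [-3.141 -0.001  1.256] F [1.081 0.004 0.712] w 0.0857 tip 0.1734 q [ 0.433  0.379 -0.323  0.87   0.001  2.318]
.442,.285,.19,1.256 -> mm [ -0.5  -0.8 108.5] turn [-0.001 -0.001  0.   ]
```

```bash
python3 -m handwheel '[0,-1,40,0,0,0,0, 0,-1,80,0,0,0,0, 0,-1,105,0,0,0,0, 0,-1,113,0,0,0,0, 0,-1,113,0,0,0,0]'
python3 -m handwheel '[0,0,0,0,0,0,0.6, 0,0,0,0,0,0,0.6, 0,0,0,0,0,0,0.6, 0,0,0,0,0,0,0.6, 0,0,0,0,0,0,0.6]'
python3 go.py .442,.285,.30,1.5443
```

```text
time_s: 3.5
eef_pos: [0.4422, 0.2812, 0.1862]
eef_rot: [-3.14, 0.001, 1.252]
force: [0.5, -0.6, -0.3]
gripper_width: 0.0854
time_s: 4.0
eef_pos: [0.4428, 0.2821, 0.1883]
eef_rot: [3.14, -0.002, 1.253]
force: [-1.3, -1.2, 7.0]
gripper_width: 0.0496
t 4.0 pos [0.443 0.282 0.188] rot [ 3.14  -0.002  1.253] F [-1.321 -1.219  6.994] w 0.0496 tip 0.1734 q [ 0.428  0.515 -0.452  0.601 -0.     2.317]
.442,.285,.30,1.5443 -> mm [   2.7   -1.4 -111.7] turn [ 0.002 -0.001 -0.291]
```

```bash
python3 -m handwheel '[0,0,-40,0,0,0,0.6, 0,0,-80,0,0,0,0.6, 1,-1,-112,0,0,-0.1,0.6, 1,-1,-112,0,0,-0.2,0.6, 1,-1,-112,0,0,-0.291,0.6]'
python3 go.py .49,.08,.30,1.5443 .529,-.1177,.27,1.5443
```

```text
time_s: 4.5
eef_pos: [0.4418, 0.2833, 0.3006]
eef_rot: [3.139, -0.001, 1.548]
force: [-0.4, 0.2, -4.1]
gripper_width: 0.0494
t 4.5 pos [0.442 0.283 0.301] rot [ 3.139 -0.001  1.548] F [-0.389  0.195 -4.124] w 0.0494 tip 0.1734 q [ 0.431  0.372 -0.327  0.869 -0.     2.024]
.49,.08,.30,1.5443 -> mm [-202.1   52.8    0.5] turn [ 0.003 -0.001  0.004]
.529,-.1177,.27,1.5443 -> mm [-196.6   44.2   30. ] turn [0. 0. 0.]
```

```bash
python3 -m handwheel '[-40,10,0,0,0,0.003,0.6, -85,22,0,0,0,0.003,0.6, -130,34,0,0,0,0.003,0.6, -175,46,0,0,0,0.003,0.6, -202,53,0,0,0,0.003,0.6]' >/dev/null
python3 -m handwheel '[-50,11,8,0,0,0,0.6, -100,22,15,0,0,0,0.6, -145,33,23,0,0,0,0.6, -180,40,28,0,0,0,0.6, -197,44,30,0,0,0,0.6]'>/dev/null
python3 -m handwheel '[0,0,0,0,0,0,0.6, 0,0,0,0,0,0,0.6, 0,0,0,0,0,0,0.6, 0,0,0,0,0,0,0.6, 0,0,0,0,0,0,0.6]'
python3 go.py .529,-.1177,.202,1.5443
```

```text
time_s: 6.0
eef_pos: [0.5271, -0.1176, 0.2689]
eef_rot: [3.141, 0.0, 1.542]
force: [0.1, -0.5, -2.9]
gripper_width: 0.0495
t 6.0 pos [ 0.527 -0.118  0.269] rot [3.141 0.    1.542] F [ 0.127 -0.466 -2.884] w 0.0495 tip 0.1734 q [-0.355  0.433 -0.325  0.812  0.     1.245]
.529,-.1177,.202,1.5443 -> mm [-0.1  1.9 66.9] turn [ 0.     0.    -0.002]
```

```bash
python3 -m handwheel '[0,2,25,0,0,0,0.6, 0,2,45,0,0,0,0.6, 0,2,60,0,0,0,0.6, 0,2,65,0,0,0,0.6, 0,2,66,0,0,0,0.6]'
python3 -m handwheel '[0,0,0,0,0,0,0.6, 0,0,0,0,0,0,0.6, 0,0,0,0,0,0,0.6, 0,0,0,0,0,0,0.6, 0,0,0,0,0,0,0.6]'
python3 - <<'E'
from h import *
a=snap("top");b=snap("side")
q=proj("top",[.53,-.1,.04])[0].astype(int);r=proj("side",[.53,-.1,.04])[0].astype(int)
c=lambda im,q:cv2.resize(im[q[1]-40:q[1]+40,q[0]-50:q[0]+50],(400,320),interpolation=cv2.INTER_CUBIC)
cv2.imwrite("pics/b1.png",np.clip(np.hstack([c(a,q),c(b,r)])[...,::-1]*1.3,0,255).astype(np.uint8))
E
```

```text
time_s: 6.5
eef_pos: [0.529, -0.1181, 0.2024]
eef_rot: [-3.141, -0.0, 1.541]
force: [0.3, -0.4, -3.9]
gripper_width: 0.0493
time_s: 7.0
eef_pos: [0.5292, -0.1186, 0.203]
eef_rot: [3.141, 0.0, 1.541]
force: [-0.1, -1.1, -5.1]
gripper_width: 0.049
```

View pics/b1.png

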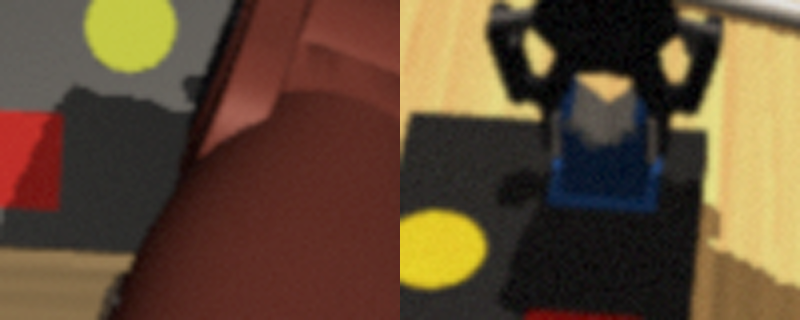

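```bash
python3 -m handwheel '[0,0,1,0,0,0,0.6, 0,0,2,0,0,0,0.6, 0,0,2,0,0,0,0.4, 0,0,2,0,0,0,0.2, 0,0,2,0,0,0,0]'
python3 -m handwheel '[0,0,2,0,0,0,0, 0,0,2,0,0,0,0, 0,0,2,0,0,0,0, 0,0,-30,0,0,0,0, 0,0,-70,0,0,0,0]'
python3 -m handwheel '[0,0,-50,0,0,0,0, 50,-10,-50,0,0,0,0, 100,-20,-50,0,0,0,0, 150,-30,-50,0,0,0,0, 200,-40,-50,0,0,0,0]' 
python3 -m handwheel '[50,0,0,0,0,-0.1,0, 100,0,0,0,0,-0.2,0, 150,0,0,0,0,-0.3,0, 200,0,0,0,0,-0.39,0, 200,0,0,0,0,-0.39,0]' 
python3 go.py .507,.417,.3,1.93
python3 - <<'E'
from run1 import *
ims={n:snap(n) for n in("top","side")}
for nm,k,x,y,a,z,w in [("blue","block",.529,-.115,-.0265,.012,24)]:
  for v in(("top",),("side",)):
    im=ims[v[0]]; cv2.imwrite(f"pics/c_{v[0]}.png",cv2.cvtColor(im,cv2.COLOR_RGB2BGR))
q=proj("top",[.53,-.1,.04])[0].astype(int);r=proj("side",[.53,-.1,.04])[0].astype(int)
c=lambda im,q:cv2.resize(im[q[1]-30:q[1]+30,q[0]-40:q[0]+40],(400,300),interpolation=cv2.INTER_CUBIC)
A=[]
for n,q in(("top",q),("side",r)):
    im=ims[n].copy(); big=cv2.resize(im,None,fx=6,fy=6,interpolation=cv2.INTER_CUBIC)
    for P in M["block"]:
        cs,s=np.cos(-.0265),np.sin(-.0265);W=np.c_[cs*P[:,0]-s*P[:,1]+.5293,s*P[:,0]+cs*P[:,1]-.1151,P[:,2]+.012]
        h=cv2.convexHull(np.round((proj(n,W)+.5)*6*8-4).astype(np.int32));cv2.polylines(big,[h],True,(0,255,0),1,shift=3)
    A.append(big[6*q[1]-150:6*q[1]+150,6*q[0]-200:6*q[0]+200])
cv2.imwrite("pics/b2.png",np.clip(np.hstack(A)[...,::-1]*1.3,0,255).astype(np.uint8))
E
```

```text
time_s: 7.6
eef_pos: [0.5293, -0.1186, 0.201]
eef_rot: [3.141, 0.0, 1.541]
force: [0.6, -0.3, 0.0]
gripper_width: 0.0781
time_s: 8.1
eef_pos: [0.5282, -0.1182, 0.2701]
eef_rot: [-3.138, -0.001, 1.541]
force: [0.6, 0.1, -0.2]
gripper_width: 0.0851
time_s: 8.6
eef_pos: [0.4952, 0.0803, 0.321]
eef_rot: [3.141, -0.0, 1.54]
force: [0.7, -0.1, -0.1]
gripper_width: 0.085
time_s: 9.1
eef_pos: [0.5013, 0.2837, 0.3207]
eef_rot: [3.14, -0.002, 1.939]
force: [-0.1, -0.6, -0.2]
gripper_width: 0.0854
t 9.1 pos [0.501 0.284 0.321] rot [ 3.14  -0.002  1.939] F [-0.092 -0.617 -0.23 ] w 0.0854 tip 0.1734 q [ 0.388  0.443 -0.155  0.971  0.002  1.59 ]
.507,.417,.3,1.93 -> mm [122.2  53.3  20.9] turn [ 0.002 -0.002  0.009]
```

View pics/b2.png

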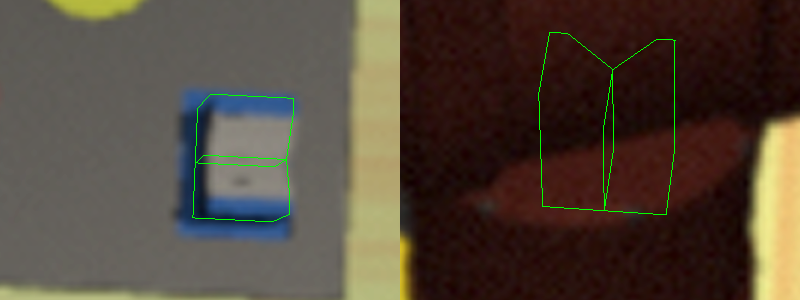

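```bash
python3 -m handwheel '[50,25,10,0,0,0.009,0, 95,45,21,0,0,0.009,0, 122,53,21,0,0,0.009,0, 122,53,21,0,0,0.009,0, 122,53,21,0,0,0.009,0]'
python3 go.py .507,.417,.187,1.93
python3 -m handwheel '[0,0,40,0,0,0,0, 0,0,80,0,0,0,0, 0,0,105,0,0,0,0, 0,0,113,0,0,0,0, 0,0,113,0,0,0,0]'
python3 go.py .507,.417,.187,1.93
```

```text
time_s: 9.7
eef_pos: [0.5086, 0.4107, 0.2993]
eef_rot: [-3.141, 0.001, 1.921]
force: [-0.5, -1.3, 0.4]
gripper_width: 0.0852
t 9.7 pos [0.509 0.411 0.299] rot [-3.141  0.001  1.921] F [-0.504 -1.294  0.379] w 0.0852 tip 0.1734 q [ 0.568  0.603  0.059  1.027 -0.     1.788]
.507,.417,.187,1.93 -> mm [  6.6   0.7 112.3] turn [-0.001  0.001 -0.009]
time_s: 10.2
eef_pos: [0.5087, 0.4099, 0.1863]
eef_rot: [-3.14, 0.001, 1.92]
force: [0.1, 0.2, 0.3]
gripper_width: 0.0855
t 10.2 pos [0.509 0.41  0.186] rot [-3.14   0.001  1.92 ] F [0.148 0.156 0.336] w 0.0855 tip 0.1734 q [ 0.566  0.711 -0.066  0.795 -0.     1.788]
.507,.417,.187,1.93 -> mm [ 7.3  0.9 -0.7] turn [-0.002  0.001 -0.01 ]
```

```bash
python3 -m handwheel '[7,1,0,0,0,-0.01,0, 7,1,0,0,0,-0.01,0, 7,1,0,0,0,-0.01,0.6, 7,1,0,0,0,-0.01,0.6, 7,1,0,0,0,-0.01,0.6]'
python3 -m handwheel '[0,0,0,0,0,0,0.6, 0,0,0,0,0,0,0.6, 0,0,0,0,0,0,0.6, 0,0,0,0,0,0,0.6, 0,0,0,0,0,0,0.6]'
python3 go.py
```

```text
time_s: 10.7
eef_pos: [0.5069, 0.4185, 0.1875]
eef_rot: [3.141, -0.0, 1.932]
force: [-1.8, 0.6, 2.7]
gripper_width: 0.0495
time_s: 11.2
eef_pos: [0.5069, 0.4185, 0.1874]
eef_rot: [3.141, -0.0, 1.932]
force: [-2.5, -0.8, 5.8]
gripper_width: 0.0493
t 11.2 pos [0.507 0.419 0.187] rot [ 3.141 -0.     1.932] F [-2.452 -0.8    5.794] w 0.0493 tip 0.1734 q [ 0.579  0.716 -0.053  0.801  0.     1.789]
```

```bash
python3 -m handwheel '[0,0,-40,0,0,0,0.6, 0,0,-80,0,0,0.1,0.6, 0,0,-112,0,0,0.2,0.6, 0,0,-112,0,0,0.3,0.6, 0,0,-112,0,0,0.388,0.6]'
python3 go.py .533,.19,.29,1.5443 .533,.0215,.24,1.5443
```

```text
time_s: 11.7
eef_pos: [0.507, 0.4184, 0.2996]
eef_rot: [3.141, -0.001, 1.54]
force: [0.4, -0.5, -5.7]
gripper_width: 0.0493
t 11.7 pos [0.507 0.418 0.3  ] rot [ 3.141 -0.001  1.54 ] F [ 0.377 -0.461 -5.694] w 0.0493 tip 0.1734 q [ 0.579  0.609  0.069  1.03  -0.     2.181]
.533,.19,.29,1.5443 -> mm [-227.5   33.     9.5] turn [ 0.001 -0.001 -0.005]
.533,.0215,.24,1.5443 -> mm [-168.4    4.5   50. ] turn [0. 0. 0.]
```

```bash
python3 -m handwheel '[-45,7,2,0,0,-0.004,0.6, -92,14,4,0,0,-0.004,0.6, -140,21,6,0,0,-0.004,0.6, -188,28,8,0,0,-0.004,0.6, -228,33,9,0,0,-0.004,0.6]' >/dev/null
python3 -m handwheel '[-48,1,8,0,0,0,0.6, -95,2,18,0,0,0,0.6, -135,3,30,0,0,0,0.6, -160,4,42,0,0,0,0.6, -168,5,50,0,0,0,0.6]'>/dev/null
python3 -m handwheel '[0,0,0,0,0,0,0.6, 0,0,0,0,0,0,0.6, 0,0,0,0,0,0,0.6, 0,0,0,0,0,0,0.6, 0,0,0,0,0,0,0.6]'
python3 go.py .533,.0215,.202,1.5443
```

```text
time_s: 13.2
eef_pos: [0.535, 0.0222, 0.2401]
eef_rot: [3.141, -0.0, 1.549]
force: [-0.0, 0.1, -4.5]
gripper_width: 0.0497
t 13.2 pos [0.535 0.022 0.24 ] rot [ 3.141 -0.     1.549] F [-0.028  0.075 -4.522] w 0.0497 tip 0.1734 q [-0.095  0.46  -0.372  0.739  0.     1.498]
.533,.0215,.202,1.5443 -> mm [-0.8 -2.  38.1] turn [ 0.001 -0.     0.005]
```

```bash
python3 -m handwheel '[-1,-2,15,0,0,0.006,0.6, -1,-2,30,0,0,0.006,0.6, -1,-2,35,0,0,0.006,0.6, -1,-2,37,0,0,0.006,0.6, -1,-2,37,0,0,0.006,0.6]'
python3 -m handwheel '[0,0,0,0,0,0,0.6, 0,0,0,0,0,0,0.6, 0,0,0,0,0,0,0.6, 0,0,0,0,0,0,0.6, 0,0,0,0,0,0,0.6]'
python3 go.py  .533,.0215,.2005,1.5430
```

```text
time_s: 13.7
eef_pos: [0.5331, 0.0207, 0.2029]
eef_rot: [3.141, 0.0, 1.542]
force: [-0.4, -0.9, -4.9]
gripper_width: 0.0494
time_s: 14.2
eef_pos: [0.533, 0.0205, 0.2028]
eef_rot: [3.141, -0.0, 1.542]
force: [-0.2, -0.4, -4.7]
gripper_width: 0.0493
t 14.2 pos [0.533 0.02  0.203] rot [ 3.141 -0.     1.542] F [-0.239 -0.358 -4.731] w 0.0493 tip 0.1734 q [-0.099  0.507 -0.415  0.649  0.     1.501]
.533,.0215,.2005,1.5430 -> mm [1.  0.  2.3] turn [ 0.    -0.    -0.001]
```

```bash
python3 -m handwheel '[1,0,1,0,0,0,0.6, 1,0,2,0,0,0,0.6, 1,0,2,0,0,0,0.4, 1,0,2,0,0,0,0.2, 1,0,2,0,0,0,0]'
python3 -m handwheel '[0,0,0,0,0,0,0, 0,0,0,0,0,0,0, 0,0,-10,0,0,0,0, 0,0,-50,0,0,0,0, 0,0,-100,0,0,0,0]'
python3 go.py .599,.295,.25,1.5443
```

```text
time_s: 14.7
eef_pos: [0.5332, 0.0215, 0.201]
eef_rot: [3.141, 0.0, 1.542]
force: [-0.2, -0.1, -0.2]
gripper_width: 0.078
time_s: 15.2
eef_pos: [0.532, 0.0216, 0.301]
eef_rot: [-3.138, -0.0, 1.542]
force: [1.7, 0.0, 0.1]
gripper_width: 0.0852
t 15.2 pos [0.532 0.022 0.301] rot [-3.138 -0.     1.542] F [1.724 0.033 0.083] w 0.0852 tip 0.1734 q [-0.097  0.388 -0.301  0.886 -0.     1.503]
.599,.295,.25,1.5443 -> mm [275.2  59.3  50.9] turn [-0.004 -0.    -0.003]
```

```bash
python3 -m handwheel '[45,10,0,0,0,0,0, 92,20,0,0,0,0,0, 138,30,0,0,0,0,0, 185,40,0,0,0,0,0, 232,50,20,0,0,0,0]'>/dev/null
python3 -m handwheel '[43,9,30,0,0,0,0, 43,9,30,0,0,0,0, 43,9,30,0,0,0,0, 43,9,30,0,0,0,0, 43,9,30,0,0,0,0]'
python3 go.py .599,.295,.181,1.5443
python3 - <<'E'
from run1 import *
for n in("top","side"):snap(n,f"d_{n}.png")
for v in("top","side"):
  for t in("blue_block_mid","red_block_mid"):
    for d in env.mark_of(v,t)[:1]: print(t,v,d["p"],atz(v,d["xy"],.043))
E
```

```text
time_s: 16.2
eef_pos: [0.5998, 0.2917, 0.253]
eef_rot: [3.14, -0.0, 1.54]
force: [-0.5, 0.2, -0.1]
gripper_width: 0.0854
t 16.2 pos [0.6   0.292 0.253] rot [ 3.14 -0.    1.54] F [-0.497  0.246 -0.135] w 0.0854 tip 0.1734 q [ 0.343  0.665  0.042  0.947 -0.     1.944]
.599,.295,.181,1.5443 -> mm [ 3.2 -1.1 72. ] turn [ 0.002 -0.    -0.004]
blue_block_mid top 0.62 [ 0.5321 -0.111   0.043 ]
red_block_mid top 0.52 [0.5298 0.0195 0.043 ]
blue_block_mid side 0.85 [ 0.5234 -0.1113  0.043 ]
red_block_mid side 0.73 [0.5356 0.021  0.043 ]
```

View pics/d_side.png

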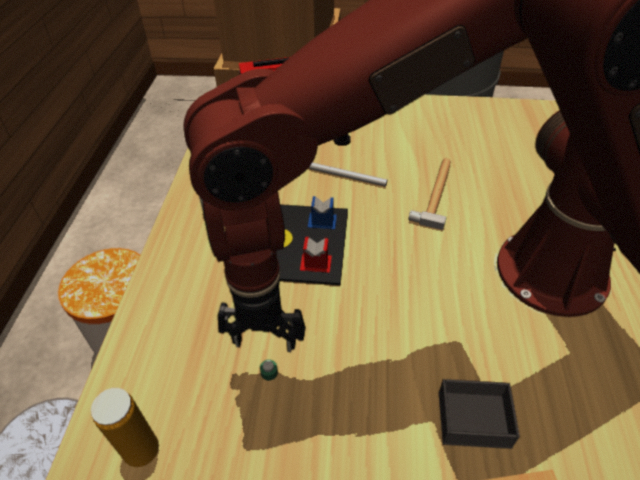

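```bash
python3 -m handwheel '[3,-1,30,0,0,0,0, 3,-1,55,0,0,0,0, 3,-1,68,0,0,0,0, 3,-1,71,0,0,0,0, 3,-1,71,0,0,0,0]'
python3 go.py .599,.295,.181,1.5443
```

```text
time_s: 17.0
eef_pos: [0.5987, 0.2958, 0.1807]
eef_rot: [-3.142, 0.0, 1.542]
force: [-0.7, -0.3, -0.4]
gripper_width: 0.0854
t 17.0 pos [0.599 0.296 0.181] rot [-3.142  0.     1.542] F [-0.712 -0.254 -0.431] w 0.0854 tip 0.1734 q [ 0.35   0.741 -0.023  0.807  0.     1.949]
.599,.295,.181,1.5443 -> mm [-0.8  0.3 -0.3] turn [-0.     0.    -0.003]
```

```bash
python3 -m handwheel '[0,0,0,0,0,0,0.3, 0,0,0,0,0,0,0.5, 0,0,0,0,0,0,0.7, 0,0,0,0,0,0,0.75, 0,0,0,0,0,0,0.75]'
python3 -m handwheel '[0,0,0,0,0,0,0.75, 0,0,0,0,0,0,0.75, 0,0,0,0,0,0,0.75, 0,0,0,0,0,0,0.75, 0,0,0,0,0,0,0.75]'
python3 go.py .599,.295,.181,1.5443
```

```text
time_s: 17.5
eef_pos: [0.5989, 0.296, 0.1816]
eef_rot: [3.14, -0.0, 1.542]
force: [-1.3, -0.8, 6.6]
gripper_width: 0.0317
time_s: 18.0
eef_pos: [0.5989, 0.296, 0.1816]
eef_rot: [3.14, -0.001, 1.542]
force: [-0.9, -0.0, 5.4]
gripper_width: 0.0314
t 18.0 pos [0.599 0.296 0.182] rot [ 3.14  -0.001  1.542] F [-0.91  -0.023  5.392] w 0.0314 tip 0.1734 q [ 0.35   0.739 -0.023  0.807 -0.     1.95 ]
.599,.295,.181,1.5443 -> mm [-1.   0.1  0.6] turn [ 0.001 -0.    -0.002]
```

```bash
python3 -m handwheel '[0,0,-10,0,0,0,0.75, 0,0,-30,0,0,0,0.75, 0,0,-50,0,0,0,0.75, 0,0,-70,0,0,0,0.75, 0,0,-70,0,0,0,0.75]'
python3 - <<'E'
from h import *
A=[]
im=snap("side")
for P,w in(([.599,.296,.08],30),):
    q=proj("side",P)[0].astype(int); A.append(cv2.resize(im[q[1]-30:q[1]+30,q[0]-40:q[0]+40],(400,300),interpolation=cv2.INTER_CUBIC))
im=snap("top");q=proj("top",[.599,.296,.08])[0].astype(int); A.append(cv2.resize(im[q[1]-30:q[1]+30,q[0]-40:q[0]+40],(400,300),interpolation=cv2.INTER_CUBIC))
cv2.imwrite("pics/j1.png",np.clip(np.hstack(A)[...,::-1]*1.6,0,255).astype(np.uint8))
E
```

```text
time_s: 18.5
eef_pos: [0.5996, 0.2963, 0.2539]
eef_rot: [3.137, -0.002, 1.542]
force: [-0.5, 0.7, -0.8]
gripper_width: 0.0316
```

View pics/j1.png

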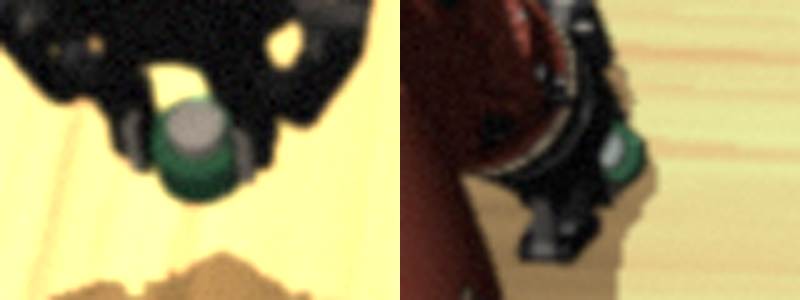

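```bash
cat > jk.py <<'E'
from run1 import *
go=np.array(env.get_obs()["eef_pos"]);pts=[]
for n in("side","top"):
    im=snap(n).astype(int);R,G,B=im[...,0],im[...,1],im[...,2]
    m=(G>1.3*R)&(G>1.05*B)&(G>25); q=proj(n,go-[0,0,.17])[0].astype(int)
    mm=np.zeros_like(m);mm[q[1]-18:q[1]+18,q[0]-18:q[0]+18]=1;m&=mm
    h=cv2.convexHull(np.argwhere(m)[:,::-1].astype(np.int32));mo=cv2.moments(h.astype(np.float32))
    c=np.array([mo["m10"],mo["m01"]])/mo["m00"];pts.append((n,c));print(n,m.sum(),c,proj(n,go-[0,0,.1716]))
    for d in env.mark_of(n,"jack_mid")[:1]:print(d)
x,e=tri(pts);print("jack",x,e,"rel",x-go)
E
python3 jk.py; python3 go.py
```

```text
side 137 [264.5545 350.9845] [[265.5355 351.1002]]
{'xy': [265.3, 346.5], 'p': 0.76}
top 46 [212.5952 218.2321] [[209.0489 217.4099]]
{'xy': [214.5, 216.0], 'p': 0.48}
jack [0.6002 0.2895 0.0684] 0.0020628976252820472 rel [ 0.0017 -0.0063 -0.1823]
t 18.8 pos [0.598 0.296 0.249] rot [-3.14   0.001  1.542] F [ 0.023  0.072 -2.037] w 0.0316 tip 0.1734 q [0.35  0.67  0.042 0.945 0.    1.95 ]
```

```bash
python3 -m handwheel '[-20,-4,-30,0,0,0,0.75, -60,-12,-50,0,0,0,0.75, -105,-20,-50,0,0,0,0.75, -150,-28,-50,0,0,0,0.75, -195,-38,-50,0,0,0,0.75]'
python3 go.py .5311,-.0472,.28,1.543
```

```text
time_s: 19.3
eef_pos: [0.5542, 0.1006, 0.3]
eef_rot: [-3.141, 0.0, 1.542]
force: [1.3, -0.0, -2.3]
gripper_width: 0.0314
t 19.3 pos [0.554 0.101 0.3  ] rot [-3.141  0.     1.542] F [ 1.267 -0.008 -2.323] w 0.0314 tip 0.1734 q [ 0.05   0.44  -0.219  0.911 -0.     1.649]
.5311,-.0472,.28,1.543 -> mm [-148.4  -18.9   20. ] turn [-0.     0.    -0.001]
```

```bash
python3 -m handwheel '[-45,-6,5,0,0,0,0.75, -90,-12,10,0,0,0,0.75, -130,-17,17,0,0,0,0.75, -148,-19,20,0,0,0,0.75, -148,-19,20,0,0,0,0.75]' >/dev/null
python3 -m handwheel '[0,0,20,0,0,0,0.75, 0,0,40,0,0,0,0.75, 0,0,55,0,0,0,0.75, 0,0,60,0,0,0,0.75, 0,0,60,0,0,0,0.75]'
python3 go.py .5311,-.0472,.195,1.543;  python3 jk.py
```

```text
time_s: 20.3
eef_pos: [0.5314, -0.0446, 0.2199]
eef_rot: [-3.14, -0.0, 1.543]
force: [-0.4, -0.1, -1.4]
gripper_width: 0.0315
t 20.3 pos [ 0.531 -0.045  0.22 ] rot [-3.14  -0.     1.543] F [-0.358 -0.137 -1.38 ] w 0.0315 tip 0.1734 q [-0.221  0.484 -0.397  0.691  0.     1.378]
.5311,-.0472,.195,1.543 -> mm [-2.6 -0.2 24.9] turn [-0.002 -0.    -0.   ]
side 87 [318.5484 229.991 ] [[318.5352 230.5233]]
{'xy': [321.3, 226.9], 'p': 0.58}Traceback (most recent call last):
  File "jk.py", line 7, in <module>
    h=cv2.convexHull(np.argwhere(m)[:,::-1].astype(np.int32));mo=cv2.moments(h.astype(np.float32))
                                                                             ^^^^^^^^
AttributeError: 'NoneType' object has no attribute 'astype'
```

```bash
python3 -m handwheel '[-2,0,10,0,0,0,0.75, -2,0,18,0,0,0,0.75, -2,0,22,0,0,0,0.75, -2,0,24,0,0,0,0.75, -2,0,25,0,0,0,0.75]'
python3 -m handwheel '[0,0,1,0,0,0,0.75, 0,0,1,0,0,0,0.75, 0,0,1,0,0,0,0.75, 0,0,1,0,0,0,0.75, 0,0,1,0,0,0,0.75]'
python3 go.py
```

```text
time_s: 20.95
eef_pos: [0.5315, -0.0473, 0.1952]
eef_rot: [-3.141, -0.0, 1.542]
force: [0.1, -0.5, -1.1]
gripper_width: 0.0313
time_s: 21.45
eef_pos: [0.5316, -0.0473, 0.1946]
eef_rot: [3.141, 0.0, 1.542]
force: [0.1, 0.4, -1.5]
gripper_width: 0.0317
t 21.45 pos [ 0.532 -0.047  0.195] rot [3.141 0.    1.542] F [ 0.107  0.416 -1.518] w 0.0317 tip 0.1734 q [-0.226  0.519 -0.421  0.631  0.     1.374]
```

```bash
python3 -m handwheel '[0,0,1,0,0,0,0.75, 0,0,1,0,0,0,0.75, 0,0,1,0,0,0,0.55, 0,0,1,0,0,0,0.3, 0,0,1,0,0,0,0]'
python3 -m handwheel '[0,0,0,0,0,0,0, 0,0,0,0,0,0,0, 0,0,-10,0,0,0,0, 0,0,-55,0,0,0,0, 0,0,-105,0,0,0,0]'
python3 go.py .499,-.467,.3,1.543
```

```text
time_s: 21.95
eef_pos: [0.5316, -0.0473, 0.1935]
eef_rot: [3.142, 0.0, 1.542]
force: [0.4, 1.2, 0.3]
gripper_width: 0.0662
time_s: 22.45
eef_pos: [0.5307, -0.0472, 0.2992]
eef_rot: [-3.139, -0.001, 1.542]
force: [1.6, 0.5, -0.8]
gripper_width: 0.0852
t 22.45 pos [ 0.531 -0.047  0.299] rot [-3.139 -0.001  1.542] F [ 1.632  0.509 -0.825] w 0.0852 tip 0.1734 q [-0.226  0.39  -0.303  0.881  0.     1.374]
.499,-.467,.3,1.543 -> mm [-420.6  -19.5   -1. ] turn [-0.003 -0.001 -0.001]
```

```bash
python3 -m handwheel '[-45,-2,0,0,0,0,0, -90,-4,0,0,0,0,0, -138,-6,0,0,0,0,0, -186,-8,0,0,0,0,0, -234,-10,0,0,0,0,0]' >/dev/null
python3 -m handwheel '[-48,-2,0,0,0,0,0, -96,-4,0,0,0,0,0, -144,-7,0,0,0,0,0, -180,-9,0,0,0,0,0, -187,-9,0,0,0,0,0]'
python3 go.py .499,-.467,.3,1.543
python3 - <<'E'
from run1 import *
ims={n:snap(n,f"e_{n}.png") for n in("top","side")}
A=[]
for n in("top","side"):
    big=cv2.resize(ims[n],None,fx=6,fy=6,interpolation=cv2.INTER_CUBIC)
    for x,y in((.5293,-.1151),(.5331,.0207)):
      for P in M["block"]:
        cs,s=np.cos(-.0275),np.sin(-.0275);W=np.c_[cs*P[:,0]-s*P[:,1]+x,s*P[:,0]+cs*P[:,1]+y,P[:,2]+.012]
        h=cv2.convexHull(np.round((proj(n,W)+.5)*6*8-4).astype(np.int32));cv2.polylines(big,[h],True,(0,255,0),1,shift=3)
    q=proj(n,[.545,-.0472,.03])[0].astype(int)
    A.append(big[6*q[1]-300:6*q[1]+300,6*q[0]-200:6*q[0]+200] if n=="side" else cv2.rotate(big[6*q[1]-200:6*q[1]+200,6*q[0]-300:6*q[0]+300],0))
cv2.imwrite("pics/f1.png",np.clip(np.hstack(A)[...,::-1]*1.4,0,255).astype(np.uint8))
E
```

```text
time_s: 23.45
eef_pos: [0.4991, -0.4715, 0.2989]
eef_rot: [3.141, 0.002, 1.538]
force: [0.2, -0.0, 0.1]
gripper_width: 0.0853
t 23.45 pos [ 0.499 -0.472  0.299] rot [3.141 0.002 1.538] F [ 0.157 -0.     0.125] w 0.0853 tip 0.1734 q [-0.863  0.665  0.171  1.075 -0.001  0.74 ]
.499,-.467,.3,1.543 -> mm [ 4.5 -0.2 -1.1] turn [ 0.001  0.002 -0.005]
```

View pics/f1.png

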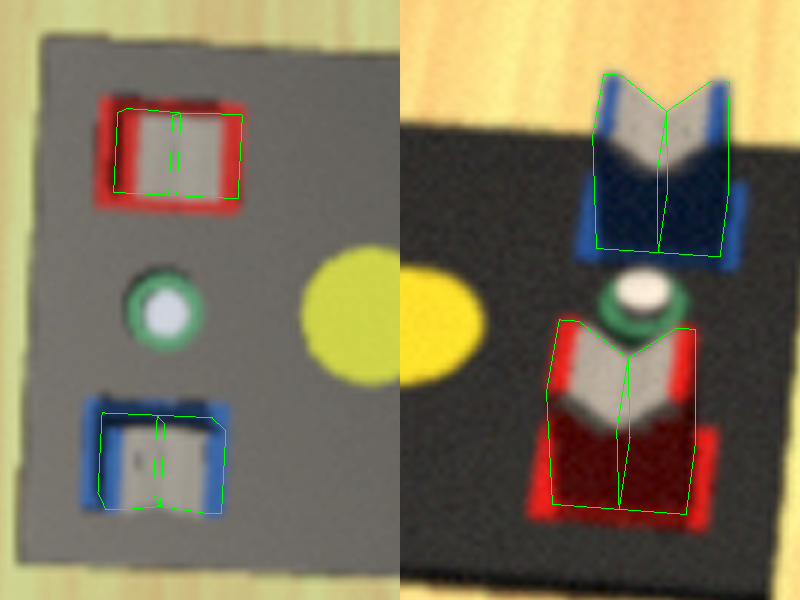

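```bash
python3 -m handwheel '[4,0,0,0,0,-0.005,0, 4,0,25,0,0,-0.005,0, 4,0,65,0,0,-0.005,0, 4,0,92,0,0,-0.005,0, 4,0,99,0,0,-0.005,0]'
python3 -m handwheel '[0,0,0,0,0,0,0, 0,0,0,0,0,0,0, 0,0,0,0,0,0,0, 0,0,0,0,0,0,0, 0,0,0,0,0,0,0]' >/dev/null
python3 go.py .499,-.467,.2,1.543
python3 - <<'E'
from run1 import *
im=cv2.cvtColor(cv2.imread("pics/e_top.png"),cv2.COLOR_BGR2RGB).astype(int);R,G,B=im[...,0],im[...,1],im[...,2]
c=proj("top",[.5311,-.0472,.03])[0];q=c.astype(int)
m=(((G>1.15*R)&(G>B))|(R+G+B>420));mm=np.zeros_like(m);mm[q[1]-10:q[1]+11,q[0]-10:q[0]+11]=1;m=m&mm
k=np.argwhere(m)[:,::-1];print(len(k),k.mean(0),c,atz("top",k.mean(0),.028))
E
```

```text
time_s: 24.05
eef_pos: [0.5001, -0.4604, 0.1967]
eef_rot: [-3.138, -0.004, 1.549]
force: [-0.5, 0.1, -0.3]
gripper_width: 0.0849
t 24.55 pos [ 0.501 -0.464  0.2  ] rot [3.141 0.001 1.547] F [0.404 0.131 0.203] w 0.0855 tip 0.1734 q [-0.854  0.743  0.042  0.869  0.     0.741]
.499,-.467,.2,1.543 -> mm [-3.2 -1.6  0.4] turn [0.001 0.001 0.004]
133 [341.3684 248.4737] [340.6738 248.1926] [ 0.5305 -0.0492  0.028 ]
```

```bash
python3 -m handwheel '[-3,-2,0,0,0,0.004,0, -3,-2,0,0,0,0.004,0.3, -3,-2,0,0,0,0.004,0.6, -3,-2,0,0,0,0.004,0.8, -3,-2,0,0,0,0.004,0.8]'
python3 -m handwheel '[0,0,0,0,0,0,0.8, 0,0,0,0,0,0,0.8, 0,0,0,0,0,0,0.8, 0,0,0,0,0,0,0.8, 0,0,0,0,0,0,0.8]'
python3 go.py
```

```text
time_s: 25.05
eef_pos: [0.4985, -0.4666, 0.1996]
eef_rot: [3.141, 0.0, 1.543]
force: [-4.2, 1.9, 12.2]
gripper_width: 0.0283
time_s: 25.55
eef_pos: [0.4985, -0.4666, 0.1997]
eef_rot: [3.141, 0.0, 1.543]
force: [0.7, -0.4, 2.7]
gripper_width: 0.029
t 25.55 pos [ 0.499 -0.467  0.2  ] rot [3.141 0.    1.543] F [ 0.653 -0.387  2.706] w 0.029 tip 0.1734 q [-0.859  0.745  0.044  0.869  0.     0.739]
```

```bash
python3 -m handwheel '[0,0,-20,0,0,0,0.8, 0,0,-60,0,0,0,0.8, 0,0,-100,0,0,0,0.8, 20,10,-120,0,0,0,0.8, 60,25,-120,0,0,0,0.8]'
python3 go.py .626,-.2,.32,1.543 .626,-.05,.30,1.543
```

```text
time_s: 26.05
eef_pos: [0.525, -0.4095, 0.3225]
eef_rot: [3.138, 0.004, 1.539]
force: [0.7, -0.2, -3.7]
gripper_width: 0.0289
t 26.05 pos [ 0.525 -0.41   0.323] rot [3.138 0.004 1.539] F [ 0.722 -0.16  -3.711] w 0.0289 tip 0.1734 q [-0.772  0.606  0.128  1.087 -0.001  0.831]
.626,-.2,.32,1.543 -> mm [212.6  94.3   1.9] turn [ 0.004  0.004 -0.004]
.626,-.05,.30,1.543 -> mm [149.9  -4.2  20. ] turn [0. 0. 0.]
```

```bash
python3 -m handwheel '[43,19,0,0,0,0,0.8, 86,38,0,0,0,0,0.8, 129,57,0,0,0,0,0.8, 172,76,0,0,0,0,0.8, 213,94,2,0,0,0,0.8]' >/dev/null
python3 -m handwheel '[45,-1,0,0,0,0,0.8, 90,-2,5,0,0,0,0.8, 130,-3,15,0,0,0,0.8, 150,-4,20,0,0,0,0.8, 150,-4,20,0,0,0,0.8]'>/dev/null
python3 -m handwheel '[0,0,20,0,0,0,0.8, 0,0,40,0,0,0,0.8, 0,0,60,0,0,0,0.8, 0,0,75,0,0,0,0.8, 0,0,75,0,0,0,0.8]'
python3 go.py .626,-.0498,.213,1.543
```

```text
time_s: 27.55
eef_pos: [0.6239, -0.0475, 0.22]
eef_rot: [-3.137, -0.0, 1.542]
force: [-0.8, 0.4, -2.8]
gripper_width: 0.0288
t 27.55 pos [ 0.624 -0.048  0.22 ] rot [-3.137 -0.     1.542] F [-0.844  0.409 -2.821] w 0.0288 tip 0.1734 q [-0.193  0.63  -0.122  0.823 -0.     1.407]
.626,-.0498,.213,1.543 -> mm [-2.2  2.2  7. ] turn [-0.005 -0.    -0.001]
```

```bash
python3 -m handwheel '[-2,2,0,0,0,0,0.8, -2,2,0,0,0,0,0.8, -2,2,2,0,0,0,0.8, -2,2,4,0,0,0,0.8, -2,2,4,0,0,0,0.8]'
python3 -m handwheel '[0,0,0,0,0,0,0.8, 0,0,0,0,0,0,0.8, 0,0,0,0,0,0,0.8, 0,0,0,0,0,0,0.8, 0,0,0,0,0,0,0.8]'
python3 go.py .626,-.0498,.213,1.543
```

```text
time_s: 28.05
eef_pos: [0.627, -0.0489, 0.2185]
eef_rot: [-3.142, -0.0, 1.543]
force: [-0.2, -0.0, -3.3]
gripper_width: 0.0286
time_s: 28.55
eef_pos: [0.6272, -0.049, 0.2185]
eef_rot: [3.142, 0.0, 1.543]
force: [-0.1, -0.3, -3.3]
gripper_width: 0.0289
t 28.55 pos [ 0.627 -0.049  0.219] rot [3.142 0.    1.543] F [-0.065 -0.327 -3.265] w 0.0289 tip 0.1734 q [-0.194  0.635 -0.117  0.818 -0.     1.405]
.626,-.0498,.213,1.543 -> mm [-0.9 -1.1  5.5] turn [ 0.  0. -0.]
```

```bash
python3 -m handwheel '[-1,-1,2,0,0,0,0.8, -1,-1,4,0,0,0,0.8, -1,-1,5,0,0,0,0.8, -1,-1,6,0,0,0,0.8, -1,-1,6.5,0,0,0,0.8]'
python3 -m handwheel '[0,0,0.5,0,0,0,0.8, 0,0,0.5,0,0,0,0.8, 0,0,0.5,0,0,0,0.6, 0,0,0.5,0,0,0,0.3, 0,0,0.5,0,0,0,0]'
python3 -m handwheel '[0,0,0,0,0,0,0, 0,0,0,0,0,0,0, 0,0,-10,0,0,0,0, 0,0,-50,0,0,0,0, 0,0,-95,0,0,0,0]'
python3 go.py .49,-.305,.3,-.27
```

```text
time_s: 29.05
eef_pos: [0.6261, -0.0499, 0.2119]
eef_rot: [-3.141, -0.0, 1.543]
force: [0.7, 0.0, -2.5]
gripper_width: 0.0291
time_s: 29.55
eef_pos: [0.6263, -0.05, 0.2117]
eef_rot: [3.141, 0.0, 1.543]
force: [0.4, 1.5, -0.4]
gripper_width: 0.062
time_s: 30.05
eef_pos: [0.6254, -0.0498, 0.307]
eef_rot: [-3.139, -0.0, 1.543]
force: [-0.1, -0.5, -0.6]
gripper_width: 0.0854
t 30.05 pos [ 0.625 -0.05   0.307] rot [-3.139 -0.     1.543] F [-0.077 -0.532 -0.565] w 0.0854 tip 0.1734 q [-0.196  0.549 -0.015  1.009  0.     1.403]
.49,-.305,.3,-.27 -> mm [-258.9 -128.2    7.2] turn [-0.002  0.002  1.813]
```

```bash
python3 -m handwheel '[-26,-13,0,0,0,0.149,0, -52,-26,0,0,0,0.298,0, -78,-39,0,0,0,0.447,0, -104,-52,0,0,0,0.596,0, -130,-64,0,0,0,0.745,0]'
python3 go.py .49,-.305,.3,-.27
cat > sh.py <<'E'
from run1 import *
for n in("top","side"):
    im=cv2.cvtColor(cv2.imread(f"pics/{n}0.png"),cv2.COLOR_BGR2RGB).astype(int)
    R,G,B=im[...,0],im[...,1],im[...,2]
    # steel = grey & bright, along the shaft
    m=(R-B<.2*R)&(R>70)
    mm=np.zeros(m.shape,np.uint8);P=proj(n,[[.36,-.266,.01],[.64,-.345,.01]]);cv2.line(mm,tuple(P[0].astype(int).tolist()),tuple(P[1].astype(int).tolist()),1,12)
    m=(m&(mm>0)).astype(np.uint8);k,l,st,ce=cv2.connectedComponentsWithStats(m);i=1+np.argmax(st[1:,4])
    (c,(w,h),a)=cv2.minAreaRect(np.argwhere(l==i)[:,::-1].astype(np.int32));pp=np.argwhere(l==i)[:,::-1]
    mu=pp.mean(0);u=np.linalg.svd(pp-mu,full_matrices=False)[2][0];t=(pp-mu)@u
    E=[atz(n,mu+u*s,.012) for s in(t.min()-.5,t.max()+.5)]
    E.sort(key=lambda e:e[0]);d=(E[1]-E[0]);L=np.linalg.norm(d);d/=L
    print(n,st[i,4],"steel length",L,"yaw",np.arctan2(d[1],d[0]),"ends",E[0][:2],E[1][:2],"mid from rear",(E[0]+.125*d)[:2])
E
python3 sh.py
```

```text
time_s: 30.55
eef_pos: [0.5579, -0.179, 0.3074]
eef_rot: [3.141, -0.0, 0.792]
force: [0.2, 0.1, -0.9]
gripper_width: 0.0854
t 30.55 pos [ 0.558 -0.179  0.307] rot [ 3.141 -0.     0.792] F [ 0.15   0.094 -0.901] w 0.0854 tip 0.1734 q [-0.435  0.473 -0.145  0.953 -0.     1.915]
.49,-.305,.3,-.27 -> mm [-137.3   40.2    7.4] turn [ 0.001 -0.001  1.062]
top 526 steel length 0.21826106306191026 yaw -0.2843087819306629 ends [ 0.3702 -0.2715] [ 0.5797 -0.3328] mid from rear [ 0.4901 -0.3066]
side 398 steel length 0.21604796075589003 yaw -0.28222248154479784 ends [ 0.3714 -0.2715] [ 0.5789 -0.3317] mid from rear [ 0.4914 -0.3063]
```

```bash
python3 -m handwheel '[-28,8,0,0,0,0.149,0, -56,16,0,0,0,0.298,0, -84,24,0,0,0,0.447,0, -111,33,0,0,0,0.596,0, -137,42,0,0,0,0.745,0]' >/dev/null
python3 -m handwheel '[0,0,0,0,0,0.149,0, 0,0,0,0,0,0.298,0, 0,0,0,0,0,0.33,0, 0,0,0,0,0,0.33,0, 0,0,0,0,0,0.33,0]'
python3 go.py .4915,-.3068,.22,-.2833
```

```text
time_s: 31.55
eef_pos: [0.4929, -0.3055, 0.307]
eef_rot: [3.141, -0.0, -0.276]
force: [0.1, 0.4, -0.1]
gripper_width: 0.0854
t 31.55 pos [ 0.493 -0.306  0.307] rot [ 3.141 -0.    -0.276] F [ 0.107  0.399 -0.076] w 0.0854 tip 0.1734 q [-0.681  0.463 -0.162  0.945 -0.     2.737]
.4915,-.3068,.22,-.2833 -> mm [-1.1  1.6 87. ] turn [ 0.    -0.     0.008]
```

```bash
python3 -m handwheel '[-1,2,45,0,0,0.008,0, -1,2,85,0,0,0.008,0, -1,2,115,0,0,0.008,0, -1,2,127,0,0,0.008,0, -1,2,129,0,0,0.008,0]'
python3 -m handwheel '[0,0,0,0,0,0,0, 0,0,0,0,0,0,0, 0,0,0,0,0,0,0, 0,0,0,0,0,0,0, 0,0,0,0,0,0,0]'
python3 go.py .4915,-.3068,.178,-.2833
```

```text
time_s: 32.05
eef_pos: [0.4911, -0.3068, 0.1766]
eef_rot: [-3.141, 0.002, -0.284]
force: [0.1, -0.4, 0.3]
gripper_width: 0.0854
time_s: 32.55
eef_pos: [0.4915, -0.3073, 0.178]
eef_rot: [3.141, -0.001, -0.285]
force: [-0.2, 0.1, -0.2]
gripper_width: 0.0853
t 32.55 pos [ 0.492 -0.307  0.178] rot [ 3.141 -0.001 -0.285] F [-0.23   0.051 -0.166] w 0.0853 tip 0.1734 q [-0.685  0.608 -0.303  0.658 -0.     2.742]
.4915,-.3068,.178,-.2833 -> mm [-0.2 -0.5  0. ] turn [ 0.    -0.001 -0.002]
```

```bash
python3 -m handwheel '[0,0,0,0,0,0,0.3, 0,0,0,0,0,0,0.6, 0,0,0,0,0,0,0.8, 0,0,0,0,0,0,0.95, 0,0,0,0,0,0,0.95]'
python3 -m handwheel '[0,0,0,0,0,0,0.95, 0,0,0,0,0,0,0.95, 0,0,0,0,0,0,0.95, 0,0,0,0,0,0,0.95, 0,0,0,0,0,0,0.95]'
python3 -m handwheel '[0,0,-10,0,0,0,0.95, 0,0,-30,0,0,0,0.95, 0,0,-65,0,0,0,0.95, 0,0,-100,0,0,0,0.95, 0,0,-130,0,0,0,0.95]'
python3 go.py .5311,-.15,.31,.7 .5311,-.0472,.31,1.543
python3 - <<'E'
from h import *
snap("top","g_top.png");b=snap("side","g_side.png");P=proj("side",[.49,-.305,.14])[0].astype(int)
a=cv2.imread("pics/g_top.png")
cv2.imwrite("pics/g.png",np.clip(np.hstack([cv2.resize(b[P[1]-60:P[1]+60,P[0]-80:P[0]+80][...,::-1],(400,300)),cv2.resize(a[180:330,370:570],(400,300))])*1.3,0,255).astype(np.uint8))
E
```

```text
time_s: 33.05
eef_pos: [0.4914, -0.3071, 0.1777]
eef_rot: [-3.141, 0.0, -0.285]
force: [-0.3, 0.9, 1.4]
gripper_width: 0.0177
time_s: 33.55
eef_pos: [0.4914, -0.3071, 0.1777]
eef_rot: [-3.142, -0.0, -0.285]
force: [-1.4, 2.0, 5.6]
gripper_width: 0.0172
time_s: 34.05
eef_pos: [0.4913, -0.3071, 0.3094]
eef_rot: [3.141, -0.0, -0.285]
force: [-0.0, 0.3, -3.0]
gripper_width: 0.0172
t 34.05 pos [ 0.491 -0.307  0.309] rot [ 3.141 -0.    -0.285] F [-0.029  0.344 -3.009] w 0.0172 tip 0.1734 q [-0.685  0.46  -0.161  0.95  -0.     2.742]
.5311,-.15,.31,.7 -> mm [  -6.  -162.    -0.6] turn [ 0.    -0.    -0.985]
.5311,-.0472,.31,1.543 -> mm [ 66.2 -78.6  -0. ] turn [ 0.     0.    -0.843]
```

View pics/g.png

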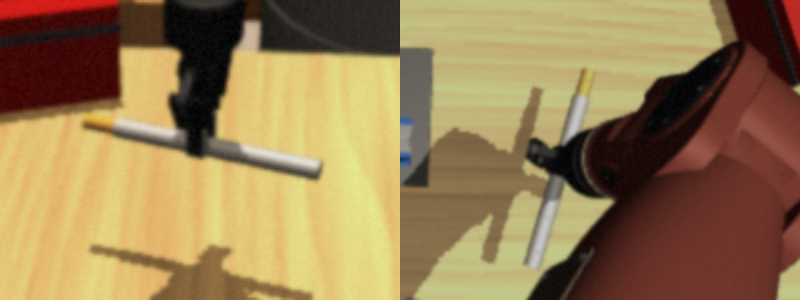

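```bash
python3 -m handwheel '[-1,-27,0,0,0,-0.149,0.95, -2,-54,0,0,0,-0.298,0.95, -3,-81,0,0,0,-0.447,0.95, -4,-108,0,0,0,-0.596,0.95, -5,-134,0,0,0,-0.745,0.95]' >/dev/null; python3 go.py .5311,-.0472,.30,1.543 | tail -1
```

```text
.5311,-.0472,.30,1.543 -> mm [  64.2 -111.7    6.4] turn [-0.002  0.    -1.077]
```

```bash
python3 -m handwheel '[13,-22,0,0,0,-0.149,0.95, 26,-44,0,0,0,-0.298,0.95, 39,-66,0,0,0,-0.447,0.95, 52,-90,3,0,0,-0.596,0.95, 64,-112,6,0,0,-0.745,0.95]' >/dev/null
python3 -m handwheel '[0,0,0,0,0,-0.149,0.95, 0,0,0,0,0,-0.298,0.95, 0,0,0,0,0,-0.332,0.95, 0,0,0,0,0,-0.332,0.95, 0,0,0,0,0,-0.332,0.95]'
python3 go.py .5311,-.0472,.255,1.543 | tail -1
cat > sp.py <<'E'
from run1 import *
ims={n:snap(n,f"s_{n}.png") for n in("side","top")}
for n in ims:
    im=ims[n].astype(int);R,G,B=im[...,0],im[...,1],im[...,2]
    for t in("shaft_mid",): print(n,[(d["xy"],round(d["p"],2)) for d in env.mark_of(n,t)[:1]])
a=ims["side"];z=env.get_obs()["eef_pos"][2]-.168
P=proj("side",[.531,-.047,z])[0].astype(int);Q=proj("top",[.531,-.047,z])[0].astype(int)
c=lambda im,P:cv2.resize(im[P[1]-50:P[1]+50,P[0]-66:P[0]+67],(400,300),interpolation=cv2.INTER_CUBIC)
cv2.imwrite("pics/s.png",np.clip(np.hstack([c(a,P),c(ims["top"],Q)])[...,::-1]*1.4,0,255).astype(np.uint8))
print(P,Q)
E
python3 sp.py
```

```text
time_s: 35.65
eef_pos: [0.5316, -0.0484, 0.3008]
eef_rot: [-3.14, -0.0, 1.535]
force: [-0.9, -0.6, -2.7]
gripper_width: 0.0176
.5311,-.0472,.255,1.543 -> mm [ 1.1 -0.5 45.8] turn [-0.001 -0.    -0.008]
side [([318.3, 200.1], 0.65)]
top []
[318 202] [342 244]
```

View pics/s.png

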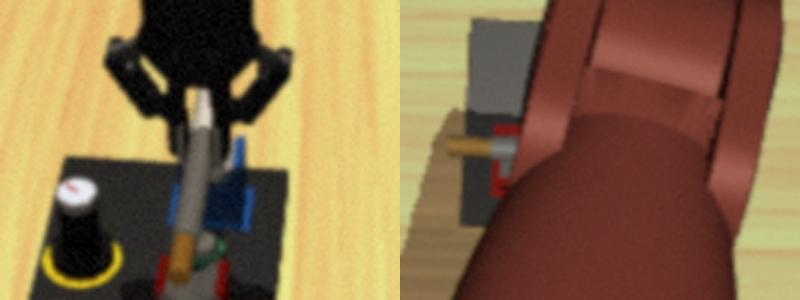

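```bash
python3 - <<'E'
from h import *
print(tri([("top",(291.7,242.9)),("side",(312.6,240.5))]), proj("top",[.536,.0765,.133]),proj("side",[.536,.0765,.133]))
E
python3 -m handwheel '[1,-0.5,15,0,0,-0.008,0.95, 1,-0.5,30,0,0,-0.008,0.95, 1,-0.5,40,0,0,-0.008,0.95, 1,-0.5,45,0,0,-0.008,0.95, 1,-0.5,45,0,0,-0.008,0.95]'
python3 -m handwheel '[0,0,0,0,0,0,0.95, 0,0,0,0,0,0,0.95, 0,0,0,0,0,0,0.95, 0,0,0,0,0,0,0.95, 0,0,0,0,0,0,0.95]' >/dev/null
python3 go.py .5312,-.0478,.239,1.543
```

```text
(array([0.53201445, 0.07638438, 0.14257833]), np.float64(9.259823392394552e-05)) [[291.96483908 241.66538113]] [[310.68111537 243.70921776]]
time_s: 36.35
eef_pos: [0.5313, -0.0474, 0.256]
eef_rot: [-3.141, -0.0, 1.545]
force: [0.1, 0.9, -2.5]
gripper_width: 0.0177
t 36.85 pos [ 0.532 -0.047  0.257] rot [3.141 0.    1.545] F [ 0.575 -0.393 -2.507] w 0.0175 tip 0.1734 q [-0.226  0.437 -0.358  0.776  0.     1.371]
.5312,-.0478,.239,1.543 -> mm [-0.4 -0.3 17.7] turn [0.    0.    0.002]
```

```bash
python3 -m handwheel '[0,0,3,0,0,0,0.95, 0,0,6,0,0,0,0.95, 0,0,9,0,0,0,0.95, 0,0,12,0,0,0,0.95, 0,0,14,0,0,0,0.95]'
python3 -m handwheel '[0,0,1,0,0,0,0.95, 0,0,2,0,0,0,0.95, 0,0,3,0,0,0,0.95, 0,0,4,0,0,0,0.95, 0,0,4,0,0,0,0.95]'
python3 go.py .5312,-.0478,.239,1.543
```

```text
time_s: 37.35
eef_pos: [0.5314, -0.0473, 0.242]
eef_rot: [-3.141, -0.0, 1.545]
force: [-0.3, -0.4, -3.3]
gripper_width: 0.0177
time_s: 37.85
eef_pos: [0.5315, -0.0474, 0.2385]
eef_rot: [-3.142, 0.0, 1.545]
force: [0.3, -0.4, -2.9]
gripper_width: 0.0173
t 37.85 pos [ 0.531 -0.047  0.238] rot [-3.142  0.     1.545] F [ 0.272 -0.39  -2.898] w 0.0173 tip 0.1734 q [-0.226  0.459 -0.378  0.733 -0.     1.371]
.5312,-.0478,.239,1.543 -> mm [-0.4 -0.2 -0.5] turn [-0.     0.     0.002]
```

No contact yet; go down in small steps.

```bash
python3 -m handwheel '[0,0,0.5,0,0,0,0.95, 0,0,1,0,0,0,0.95, 0,0,1,0,0,0,0.95, 0,0,1,0,0,0,0.95, 0,0,1,0,0,0,0.95]'
python3 -m handwheel '[0,0,0.5,0,0,0,0.95, 0,0,1,0,0,0,0.95, 0,0,1,0,0,0,0.95, 0,0,1,0,0,0,0.95, 0,0,1,0,0,0,0.95]'
python3 sp.py
```

```text
time_s: 38.35
eef_pos: [0.5315, -0.0474, 0.2383]
eef_rot: [3.141, 0.0, 1.545]
force: [-3.1, 0.2, 7.5]
gripper_width: 0.0176
time_s: 38.85
eef_pos: [0.5315, -0.0473, 0.2381]
eef_rot: [3.141, 0.0, 1.545]
force: [-7.4, 0.9, 20.0]
gripper_width: 0.0174
side [([317.6, 218.3], 0.81)]
top []
[318 223] [341 247]
```

View pics/s.png

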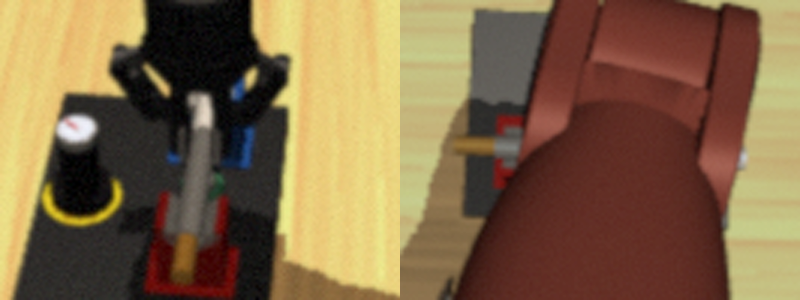

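```bash
python3 -m handwheel '[0,0,-1,0,0,0,0.95, 0,-0.3,-1.5,0,0,0,0.95, 0,-0.3,-1.5,0,0,0,0.9, 0,-0.3,-1.5,0,0,0,0.8, 0,-0.3,-1.5,0,0,0,0.7]'
python3 -m handwheel '[0,0,0,0,0,0,0.5, 0,0,0,0,0,0,0.3, 0,0,0,0,0,0,0, 0,0,0,0,0,0,0, 0,0,0,0,0,0,0]'
python3 -m handwheel '[0,0,-10,0,0,0,0, 0,0,-30,0,0,0,0, 0,0,-60,0,0,0,0, 0,0,-100,0,0,0,0, 0,0,-130,0,0,0,0]'
python3 -m handwheel '[-48,-10,0,0,0,0,0, -96,-25,0,0,0,0,0, -144,-40,0,0,0,0,0, -190,-60,0,0,0,0,0, -230,-80,0,0,0,0,0]'
python3 -m handwheel '[-48,-10,0,0,0,0,0, -96,-20,0,0,0,0,0, -140,-30,0,0,0,0,0, -140,-30,0,0,0,0,0, -140,-30,0,0,0,0,0]'
python3 - <<'E'
from run1 import *
ims={n:snap(n,f"z_{n}.png") for n in("side","top")}
y=-.0275;c0=np.array([.5311,-.0472]);A=[]
d=np.array([-np.sin(y),np.cos(y)])
for n in("top","side"):
    big=cv2.resize(ims[n],None,fx=5,fy=5,interpolation=cv2.INTER_CUBIC)
    def dr(P,x,yy,a,z):
        cs,s=np.cos(a),np.sin(a);W=np.c_[cs*P[:,0]-s*P[:,1]+x,s*P[:,0]+cs*P[:,1]+yy,P[:,2]+z]
        h=cv2.convexHull(np.round((proj(n,W)+.5)*5*8-4).astype(np.int32));cv2.polylines(big,[h],True,(0,255,0),1,shift=3)
    for s in(-.068,.068):
        for P in M["block"]: dr(P,*(c0+s*d),y,.012)
    for P in M["shaft"]: dr(P,*c0,y+np.pi/2,.07)
    for P in M["gauge"]: dr(P,.6261,-.0498,0,.012)
    q=proj(n,[.56,-.0472,.04])[0].astype(int)
    A.append(big[5*q[1]-300:5*q[1]+300,5*q[0]-200:5*q[0]+200] if n=="side" else cv2.rotate(big[5*q[1]-200:5*q[1]+200,5*q[0]-300:5*q[0]+300],0))
cv2.imwrite("pics/z.png",np.clip(np.hstack(A)[...,::-1]*1.4,0,255).astype(np.uint8))
E
```

```text
time_s: 39.55
eef_pos: [0.5313, -0.0474, 0.238]
eef_rot: [3.141, 0.0, 1.545]
force: [-0.8, -0.6, -0.1]
gripper_width: 0.0256
time_s: 40.05
eef_pos: [0.5312, -0.0474, 0.238]
eef_rot: [3.142, 0.0, 1.545]
force: [0.9, 0.5, -0.4]
gripper_width: 0.0856
time_s: 40.55
eef_pos: [0.5312, -0.0473, 0.3709]
eef_rot: [3.14, 0.0, 1.545]
force: [0.4, 0.1, -0.5]
gripper_width: 0.0853
time_s: 41.05
eef_pos: [0.4442, -0.2771, 0.3689]
eef_rot: [3.141, 0.001, 1.545]
force: [0.7, -0.8, -0.5]
gripper_width: 0.0855
time_s: 41.55
eef_pos: [0.411, -0.4152, 0.3683]
eef_rot: [3.141, -0.0, 1.543]
force: [-0.4, -0.1, 0.5]
gripper_width: 0.0855
```

View pics/z.png

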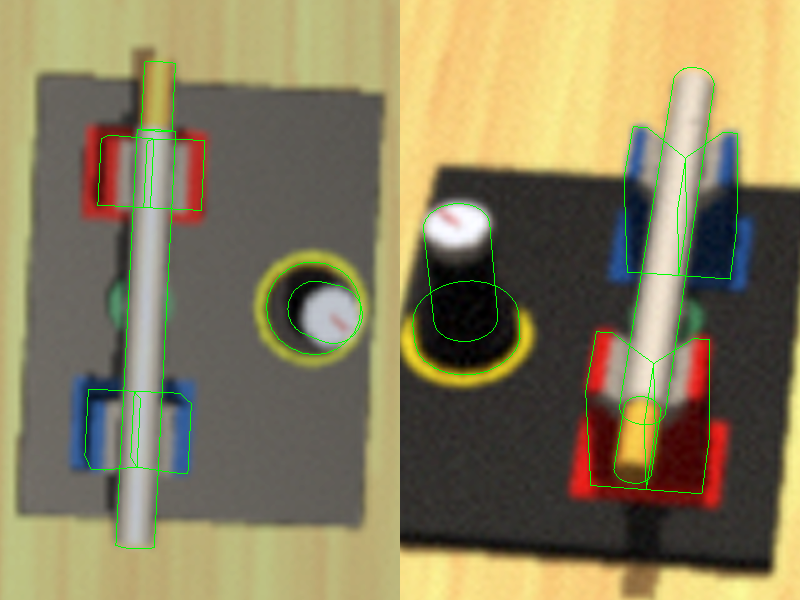

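```bash
python3 -c "
from plant import env
print(env.close_job())"
```

```text
the job is handed in; nothing more can be done
None
```

I handed the job in at about 41.7 s. Blue block, red block, jack, gauge and shaft were placed in that order, one attempt each with no regrasping.

**Overall fit:** The last top and side pictures, overlaid with the target outlines, show both blocks upright and square on their marks. The shaft lies down in both grooves, with its brass end on the red side and its length centred. The gauge stands upright on the yellow mark. Blocks, shaft and gauge agree with the outlines to about 1–2 mm.

**Seating:** The shaft made contact at the expected height, with the tool at 0.238 m. The wrist force shown after each move never passed about 22 N. The arm was clear of everything at hand-in.

**Small disagreements:**
- The jack measured about 2 mm off midway, toward the blue block. I left it.
- The blue block may sit 1–2 mm toward its outer side in the top view, but the side view shows no such offset.
- The gripper read about 2.5 mm under the true width on the jack and the shaft. Both were still held and set down normally.

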